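# Set the vial-stock tags

### The arm

A 7-joint arm with a two-finger parallel gripper is mounted at the origin on the work surface. World frame = base frame: x ahead of the robot, y to its left, z up, the work surface at z = 0. Lengths are in m, angles in rad, forces in N, time in s.
With the tool pointing down it reaches from about 0.4 to 0.875 m from the base axis. Payload 19.3 kg.
Tool frame: the origin (TCP) lies between the finger pads; the fingertips stand 14 mm ahead of it and the grasp point (between the pads) lies 5 mm behind it; z points along the fingers, y is the direction in which the jaws open and shut (so a half turn about z gives the same grasp; the last joint's range is limited). The gripper opens to 85 mm and grips with 20 to 120 N. Pads are 22 mm wide; open, the fingers measure 114 mm over their backs; the gripper's body (76 mm by 85 mm) begins 54 mm behind the grasp point. The pads swing forward as they close: fully open they stand 13 mm farther back than shut.
Start: joints at [-1.397, 0.521, -0.036, 1.599, 0.021, 1.021, -0.113], TCP at [0.151, 0.607, 0.245] pointing down, gripper open.
Joint ranges: [-2.91, 2.91], [-0.3, 2.13], [-1.5, 1.42], [0.17, 2.43], [-1.26, 4.41], [0.16, 1.93], [-2.52, 2.52]. Speed limits (rad/s): [1.89, 1.89, 2.39, 2.39, 3.01, 3.01, 3.01].

### API

Orientations are given as a 3x3 rotation matrix whose columns are the frame's x, y, z axes.
In Python, from plant import arm, vision gives the robot as it stands. The module is installed in compiled form; this text tells all that it offers.
- The arm moves only by the shell command python3 -m inch 'ROWS' [OPENING] [FORCE]. ROWS is JSON, a list of rows, each a list of 2 entries, a list of its own where there are three numbers: the shift along the tool's x, y, z in mm, then the turn, a rotation vector about the tool's x, y, z in rad. A call has 1 to 20 rows; each row shifts and turns the pose as measured when the row begins, along the tool's axes as they then stand; what a row does not reach is not made up. A row lasts 1/12 s, in which the tool goes at most 41.7 mm and 7.16 degrees, less where a joint would pass 70% of its speed; a pose out of reach is approached as far as the arm can. A call with a gripper value outside its range is refused whole. OPENING is the opening, from -1 (shut) to 1 (fully open), set as the call begins (- or left out, the last holds). The fingers move at their own pace and stop on an object; FORCE is the grip in N (left out, the last holds). Time passes only in rows, so rows that do not move let the fingers close. It gives the time, the measured TCP pose, the force and the opening at its end, in the units of the state.
- arm.observe(): the state, without advancing time (a new reading comes with each control period).
- vision.read_camera(name): name is "side" or "top" or "wrist"; returns the picture (384x512x3 uint8, red, green, blue); there is no depth.
- vision.get_calibration(name): a dict with "vertical_fov" (degrees; the focal length in pixels is half the picture's height over the tangent of half this angle, whatever the lens; pixels are square), "cx", "cy" (the principal point, pixels), "world_to_cam" (4x4, takes a point from world to camera coordinates). Camera axes: x right, y up, looking along -z (the intrinsics and any distortion apply to the point x, -y, -z); pixel columns grow to the right and rows downward; lengths in m; the calibration is good to about 2 mm. A picture is of the moment at which its call begins: read the wrist's pose just before it. get_calibration takes no time and is no camera call; for the wrist camera it gives the pose at the moment of the call.
- arm.hand_in(): hands the job in, once; it reports no verdict.
The state is a dict: "clock": time; "joints": joint angles; "qvel": joint speeds; "effort": joint torques, N m; "eef_pos": TCP position; "ee_rot": TCP orientation; "wrist_force": force on the tool from outside, world axes, zero at the start; "wrist_torque": the same for the moment, N m; "gripper_width": opening from 0.0 (shut) to 1.0 (fully open).
Only numpy, scipy, OpenCV 4.12 (cv2) and the standard library are available. Lean on these libraries where they do the work, as an engineer would, in place of code of your own. Each camera call takes 0.05 s, during which the arm holds its last target.

### The job

Four bins of sample vials stand in a row on the white stock board, each with its own hinged two-coloured tag in front of it, on the side away from the robot. With a fingertip, push tags over about their hinges so that, seen from that far side, each full bin shows green and each bin that is empty or nearly empty shows red. Push gently without pinching or forcing a tag, and leave everything else standing where it is.

Things in the scene. Friction and masses are not known exactly. Their poses are not given: they have to be found in the camera images.
- board: white stock board fixed to the bench, a plate 280 x 530 x 12 mm thick. Origin on the bench, under the middle of the row of tag hinges; its x axis points to the far side (away from the robot), y along the row (to the robot's left), z up. The plate runs from -160 to +120 mm in x, +-265 mm in y. The four bays are 125 mm apart along y
- bay_a: one of four fixed bays of the board (places in the row vary): a grey tile 4 mm thick with an upright steel post of 10 mm diameter, 92 mm high. Origin at the foot of the tile (12 mm above the bench), on the post's axis, which is the vertical hinge of its tag; x points to the far side, y along the row to the robot's left, z up. The bin standing in this bay has its centre at x = -90 mm, y = 0 in this frame
- tag_a (a joint): angle (rad) of the tag of bay_a about its post: 0 = the tag points straight along the bay's x, positive = swung to the bay's +y (robot's left), range -0.9 to 0.9 with rigid stops. Its -y face is green and its +y face is red, so swung to the left (positive) it shows green to the far side, swung to the right (negative) it shows red. It stays where it is left (hinge friction 0.015 N m, no spring), starting 0.6 to 0.85 to one side
- tag_a_mid (a point): middle of the tag of bay_a, 33 mm out from the hinge axis. The tag is an upright plate 8 mm thick (green and red halves of 4 mm, both to be seen on its top edge), reaching from 6 to 60 mm from the hinge axis, from 30 to 85 mm above the bay's origin (42 to 97 mm above the bench). x axis points along the tag away from the hinge, z up. A vertical fingertip can enter from above between the tag and the bin (the bin's near wall is 35 mm behind the hinge) and push the face sideways
- bay_b: one of four fixed bays of the board (places in the row vary): a grey tile 4 mm thick with an upright steel post of 10 mm diameter, 92 mm high. Origin at the foot of the tile (12 mm above the bench), on the post's axis, which is the vertical hinge of its tag; x points to the far side, y along the row to the robot's left, z up. The bin standing in this bay has its centre at x = -90 mm, y = 0 in this frame
- tag_b (a joint): angle (rad) of the tag of bay_b about its post: 0 = the tag points straight along the bay's x, positive = swung to the bay's +y (robot's left), range -0.9 to 0.9 with rigid stops. Its -y face is green and its +y face is red, so swung to the left (positive) it shows green to the far side, swung to the right (negative) it shows red. It stays where it is left (hinge friction 0.015 N m, no spring), starting 0.6 to 0.85 to one side
- tag_b_mid (a point): middle of the tag of bay_b, 33 mm out from the hinge axis. The tag is an upright plate 8 mm thick (green and red halves of 4 mm, both to be seen on its top edge), reaching from 6 to 60 mm from the hinge axis, from 30 to 85 mm above the bay's origin (42 to 97 mm above the bench). x axis points along the tag away from the hinge, z up. A vertical fingertip can enter from above between the tag and the bin (the bin's near wall is 35 mm behind the hinge) and push the face sideways
- bay_c: one of four fixed bays of the board (places in the row vary): a grey tile 4 mm thick with an upright steel post of 10 mm diameter, 92 mm high. Origin at the foot of the tile (12 mm above the bench), on the post's axis, which is the vertical hinge of its tag; x points to the far side, y along the row to the robot's left, z up. The bin standing in this bay has its centre at x = -90 mm, y = 0 in this frame
- tag_c (a joint): angle (rad) of the tag of bay_c about its post: 0 = the tag points straight along the bay's x, positive = swung to the bay's +y (robot's left), range -0.9 to 0.9 with rigid stops. Its -y face is green and its +y face is red, so swung to the left (positive) it shows green to the far side, swung to the right (negative) it shows red. It stays where it is left (hinge friction 0.015 N m, no spring), starting 0.6 to 0.85 to one side
- tag_c_mid (a point): middle of the tag of bay_c, 33 mm out from the hinge axis. The tag is an upright plate 8 mm thick (green and red halves of 4 mm, both to be seen on its top edge), reaching from 6 to 60 mm from the hinge axis, from 30 to 85 mm above the bay's origin (42 to 97 mm above the bench). x axis points along the tag away from the hinge, z up. A vertical fingertip can enter from above between the tag and the bin (the bin's near wall is 35 mm behind the hinge) and push the face sideways
- bay_d: one of four fixed bays of the board (places in the row vary): a grey tile 4 mm thick with an upright steel post of 10 mm diameter, 92 mm high. Origin at the foot of the tile (12 mm above the bench), on the post's axis, which is the vertical hinge of its tag; x points to the far side, y along the row to the robot's left, z up. The bin standing in this bay has its centre at x = -90 mm, y = 0 in this frame
- tag_d (a joint): angle (rad) of the tag of bay_d about its post: 0 = the tag points straight along the bay's x, positive = swung to the bay's +y (robot's left), range -0.9 to 0.9 with rigid stops. Its -y face is green and its +y face is red, so swung to the left (positive) it shows green to the far side, swung to the right (negative) it shows red. It stays where it is left (hinge friction 0.015 N m, no spring), starting 0.6 to 0.85 to one side
- tag_d_mid (a point): middle of the tag of bay_d, 33 mm out from the hinge axis. The tag is an upright plate 8 mm thick (green and red halves of 4 mm, both to be seen on its top edge), reaching from 6 to 60 mm from the hinge axis, from 30 to 85 mm above the bay's origin (42 to 97 mm above the bench). x axis points along the tag away from the hinge, z up. A vertical fingertip can enter from above between the tag and the bin (the bin's near wall is 35 mm behind the hinge) and push the face sideways
- bin_full_1: fixed open white bin 110 x 90 mm (90 along the row), 45 mm high, origin at the centre of its underside, 16 mm above the bench; FULL: all 12 places hold blue-capped vials, tops 60 mm above its origin
- bin_full_2: fixed open white bin 110 x 90 mm (90 along the row), 45 mm high, origin at the centre of its underside, 16 mm above the bench; FULL: all 12 places hold black-capped vials, tops 60 mm above its origin
- bin_low_1: fixed open white bin 110 x 90 mm (90 along the row), 45 mm high, origin at the centre of its underside, 16 mm above the bench; NEARLY EMPTY: only two blue-capped vials left, tops 60 mm above its origin
- bin_low_2: fixed open white bin 110 x 90 mm (90 along the row), 45 mm high, origin at the centre of its underside, 16 mm above the bench; EMPTY: no vials
- vial_1: loose blue-capped glass vial, 23 mm diameter, 56 mm high, standing on the board's far edge beyond the tags. Origin at the centre of its underside. A bystander
- vial_2: loose black-capped glass vial, 23 mm diameter, 56 mm high, standing on the board's far edge beyond the tags. Origin at the centre of its underside. A bystander
- amber_bottle: loose amber glass bottle, 68 mm diameter, 140 mm high, beyond the board. Origin at the centre of its underside. A bystander
- white_jar: loose white jar with blue lid, 72 mm diameter, 100 mm high, beyond the board. Origin at the centre of its underside. A bystander
- beaker: loose glass beaker, 72 mm diameter, 90 mm high, to the left of the board. Origin at the centre of its underside. A bystander
- mortar: loose white mortar bowl, 100 mm diameter, 50 mm high, to the right of the board. Origin at the centre of its underside. A bystander

How it is judged:
At the end, for the whole second after the job is handed in: The tag in front of each full bin is swung at least 0.5 rad to the left of straight out (green to the far side), that of each empty or nearly empty bin at least 0.5 rad to the right (red), and all tags are at rest ((horizontal distance between bin_full_1 and bay_a above 0.12 m or value of joint tag_a above 0.5 rad) and (horizontal distance between bin_full_2 and bay_a above 0.12 m or value of joint tag_a above 0.5 rad) and (horizontal distance between bin_low_1 and bay_a above 0.12 m or value of joint tag_a below -0.5 rad) and (horizontal distance between bin_low_2 and bay_a above 0.12 m or value of joint tag_a below -0.5 rad) and velocity of joint tag_a between -0.1 and 0.1 rad/s and (horizontal distance between bin_full_1 and bay_b above 0.12 m or value of joint tag_b above 0.5 rad) and (horizontal distance between bin_full_2 and bay_b above 0.12 m or value of joint tag_b above 0.5 rad) and (horizontal distance between bin_low_1 and bay_b above 0.12 m or value of joint tag_b below -0.5 rad) and (horizontal distance between bin_low_2 and bay_b above 0.12 m or value of joint tag_b below -0.5 rad) and velocity of joint tag_b between -0.1 and 0.1 rad/s and (horizontal distance between bin_full_1 and bay_c above 0.12 m or value of joint tag_c above 0.5 rad) and (horizontal distance between bin_full_2 and bay_c above 0.12 m or value of joint tag_c above 0.5 rad) and (horizontal distance between bin_low_1 and bay_c above 0.12 m or value of joint tag_c below -0.5 rad) and (horizontal distance between bin_low_2 and bay_c above 0.12 m or value of joint tag_c below -0.5 rad) and velocity of joint tag_c between -0.1 and 0.1 rad/s and (horizontal distance between bin_full_1 and bay_d above 0.12 m or value of joint tag_d above 0.5 rad) and (horizontal distance between bin_full_2 and bay_d above 0.12 m or value of joint tag_d above 0.5 rad) and (horizontal distance between bin_low_1 and bay_d above 0.12 m or value of joint tag_d below -0.5 rad) and (horizontal distance between bin_low_2 and bay_d above 0.12 m or value of joint tag_d below -0.5 rad) and velocity of joint tag_d between -0.1 and 0.1 rad/s); the robot touches nothing.
It fails at once if a tag or its post is pinched or forced (more than 25 N from the fingers) (contact force between the fingers and bay_a above 25 N or contact force between the fingers and bay_b above 25 N or contact force between the fingers and bay_c above 25 N or contact force between the fingers and bay_d above 25 N).
It fails at once if a loose bystander is pushed away or lifted (more than 20 mm) or tipped (distance of any of vial_1, vial_2, amber_bottle, white_jar, beaker, mortar from where it was at the start of the episode above 0.02 m or angle between any of vial_1, vial_2, amber_bottle, white_jar, beaker, mortar's own z axis and vertical above 0.35 rad).
It also fails if it takes over 48 s, if anything falls off the work surface, if the arm or the gripper's body presses on something with over 40 N, if the wrist force passes 120 N, or if a joint passes its speed limit or range.

## Working session

There is one attempt and no reset: what is moved stays moved. The work goes in short steps, Python scripts to look and compute and a shell command to move; the robot and the scene stay as the last step left them, time stands still between calls to the robot, and variables do not carry over. Pictures are saved under pics/ and viewed, and the job is handed in when it is done.

```bash
mkdir -p pics
cat > h.py <<'E'
import numpy as np, cv2
from plant import arm, vision
def snap(n,f):
    c=vision.get_calibration(n); im=np.array(vision.read_camera(n)); cv2.imwrite('pics/'+f,cv2.cvtColor(im,cv2.COLOR_RGB2BGR)); return im,c
def K(c):
    f=192/np.tan(np.radians(c['vertical_fov'])/2); return f
def ray(c,u,v):
    f=K(c); T=np.array(c['world_to_cam']); d=np.array([(u-c['cx'])/f,-(v-c['cy'])/f,-1]); R=T[:3,:3]; return -R.T@T[:3,3], R.T@d
def onz(c,u,v,z):
    o,d=ray(c,u,v); return o+d*(z-o[2])/d[2]
def proj(c,p):
    T=np.array(c['world_to_cam']); q=T[:3,:3]@np.array(p)+T[:3,3]; f=K(c); return c['cx']+f*q[0]/-q[2], c['cy']-f*q[1]/-q[2]
E
python3 - <<'E'
from h import *
for n in('top','side'):
    im,c=snap(n,n+'0.png'); print(n,{k:(np.round(v,4).tolist() if not isinstance(v,str) else v) for k,v in c.items()})
s=arm.observe(); print(s['clock'],s['eef_pos'],s['ee_rot'],s['gripper_width'])
E
```

```text
top {'vertical_fov': 47.5816, 'cx': 251.4143, 'cy': 189.1054, 'world_to_cam': [[-0.0033, -1.0, 0.0038, -0.0158], [0.9793, -0.0025, 0.2024, -0.5676], [-0.2023, 0.0044, 0.9793, -1.5331], [0.0, 0.0, 0.0, 1.0]]}
side {'vertical_fov': 52.0346, 'cx': 251.7875, 'cy': 194.7428, 'world_to_cam': [[-0.9605, -0.2783, -0.0079, 0.5308], [0.2068, -0.732, 0.6491, -0.1732], [-0.1864, 0.6218, 0.7606, -1.0692], [0.0, 0.0, 0.0, 1.0]]}
0.1 [0.15082912 0.60625703 0.24481183] [[-9.70422170e-01  2.41414125e-01 -1.78287649e-04]
 [ 2.41414185e-01  9.70421707e-01 -9.49634325e-04]
 [-5.62409353e-05 -9.64587369e-04 -9.99999533e-01]] 1.000357336951471
```

View pics/top0.png

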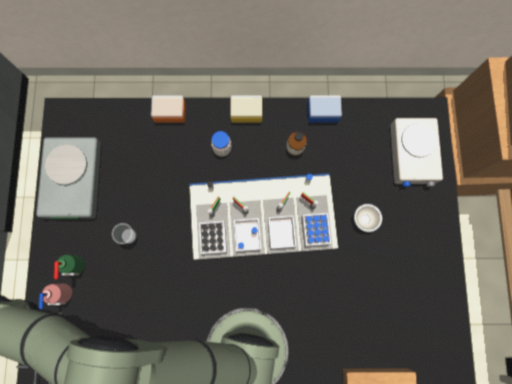

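View pics/side0.png

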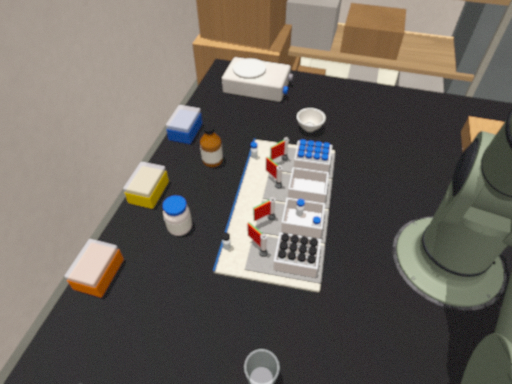

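The top view shows the board at about (262,217). From left (+y) to right the bins are black full (212,237), two-vial low (247,235), empty (281,233) and blue full (316,230). Next I'll zoom in on the tags.

Run:
```python
import cv2
im=cv2.imread('pics/top0.png')[168:262,182:344]
cv2.imwrite('pics/topz.png',cv2.resize(im,None,fx=4.9,fy=4.9,interpolation=cv2.INTER_CUBIC))
im=cv2.imread('pics/side0.png')[130:290,210:345]
cv2.imwrite('pics/sidez.png',cv2.resize(im,None,fx=3.7,fy=3.7,interpolation=cv2.INTER_CUBIC))
```

```text
(no output)
```

View pics/topz.png

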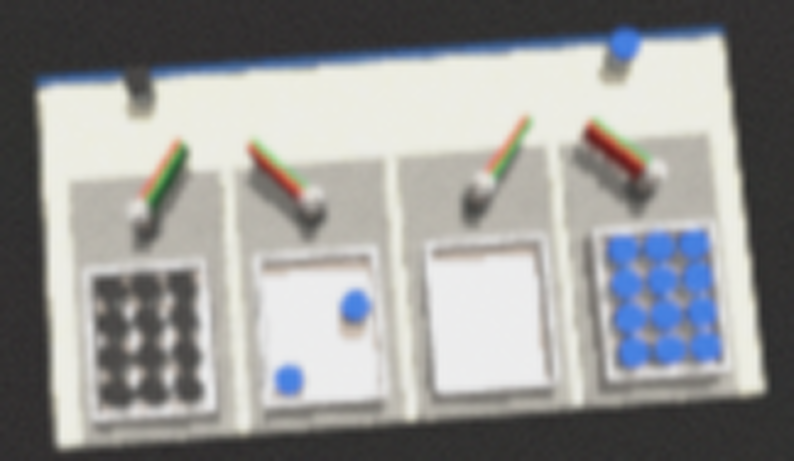

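View pics/sidez.png

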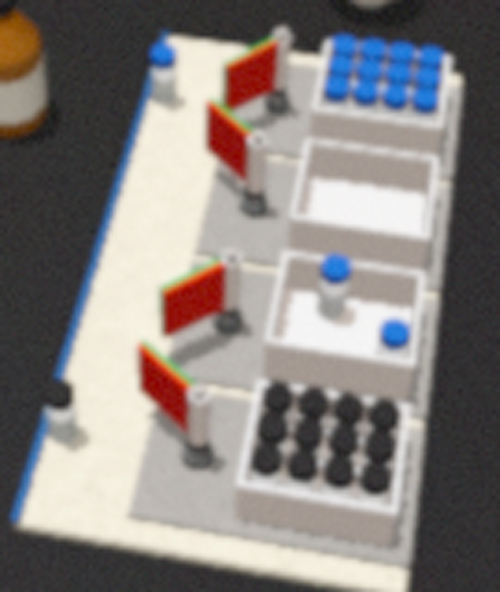

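```bash
cat > m.py <<'E'
from h import *
c=vision.get_calibration('top')
z=lambda u,v:((u)/4.9-.5+.5/4.9*0+182,(v)/4.9+168-.5)
cor={k:onz(c,*z(*p),.012) for k,p in dict(fl=(38,80),fr=(722,30),nr=(765,395),nl=(58,448)).items()}
for k,p in cor.items(): print(k,p.round(4))
yd=(cor['fl']-cor['fr']+cor['nl']-cor['nr'])[:2]; print('len',np.linalg.norm(yd)/2, np.linalg.norm((cor['fl']-cor['nl'])[:2]))
yd/=np.linalg.norm(yd); xd=np.array([yd[1],-yd[0]])
cen=sum(cor.values())[:2]/4; org=cen+.02*xd
print('cen',cen,'org',org,'xd',xd)
post=[(139,211),(313,198),(483,185),(655,170)]; tip=[(182,145),(252,148),(527,122),(590,126)]
for i,(p,t) in enumerate(zip(post,tip)):
    q=onz(c,*z(*p),.104)[:2]; w=onz(c,*z(*t),.097)[:2]; pr=org+yd*(.1875-.125*i)
    d=w-q; print(i,'post',q.round(4),'pred',pr.round(4),'ang',np.arctan2(d@yd,d@xd).round(2),np.linalg.norm(d).round(4))
E
python3 m.py
```

```text
fl [0.598  0.2165 0.012 ]
fr [ 0.6363 -0.3115  0.012 ]
nr [ 0.3556 -0.3326  0.012 ]
nl [0.3181 0.1945 0.012 ]
len 0.5289390364098194 0.2806860274269348
cen [ 0.47699064 -0.05824889] org [ 0.49693925 -0.05681604] xd [0.99743035 0.07164278]
0 post [0.4815 0.1288] pred [0.4835 0.1302] ang -0.61 0.0576
1 post [0.4906 0.0042] pred [0.4925 0.0055] ang 0.79 0.0582
2 post [ 0.4997 -0.1179] pred [ 0.5014 -0.1192] ang -0.68 0.0579
3 post [ 0.5103 -0.2419] pred [ 0.5104 -0.2438] ang 0.86 0.0563
```

Board geometry agrees with the spec: 529 x 281 mm, post pitch 125 mm, tags about 58 mm. The angles are black-full −0.61 (wrong), two-vial low +0.79 (wrong), empty −0.68 (already right) and blue-full +0.86 (already right). First I'll shut the gripper and square up the tool.

```bash
python3 -m inch '[[[0,0,0],[0,0,-0.105]],[[0,0,0],[0,0,-0.105]],[[0,0,0],[0,0,-0.105]],[[0,0,0],[0,0,0]]]' -1 20
cat > w.py <<'E'
from h import *
import sys
# offset in tool axes (mm) to reach board-frame target relative to post: args post x y z(mm)
P=[np.array([.4825,.1295]),np.array([.4915,.005])]
xd=np.array([.99743,.07164]);yd=np.array([-.07164,.99743])
s=arm.observe();R=np.array(s['ee_rot']);e=np.array(s['eef_pos'])
print('t',s['clock'],'eef',e.round(4),'w',s['gripper_width'],'F',np.round(s['wrist_force'],2))
xt=R[:2,0];print('yaw err (turn about tool z)',np.arctan2(-xd[0]*xt[1]+xd[1]*xt[0],-(xd@xt)).round(4), R[:,2].round(4))
for i in (0,1):
    d=e[:2]-P[i];print('now in bay',i,(d@xd*1e3).round(1),(d@yd*1e3).round(1))
if len(sys.argv)>4:
    i=int(sys.argv[1]);x,y,z=[float(a)/1e3 for a in sys.argv[2:5]]
    t=np.r_[P[i]+x*xd+y*yd,z];print('tool shift',(R.T@(t-e)*1e3).round(1),'target',t.round(4))
E
python3 w.py 0 30 -56 245
```

```text
clock: 0.43
eef_pos: [0.1504, 0.6056, 0.2434]
ee_rot: [[-0.996, -0.084, -0.0], [-0.084, 0.996, -0.004], [0.001, -0.004, -1.0]]
wrist_force: [-0.3, 0.3, -0.3]
gripper_width: 0.451
t 0.4333 eef [0.1504 0.6056 0.2434] w 0.45144447520436065 F [-0.29  0.25 -0.31]
yaw err (turn about tool z) 0.0128 [-4.0e-04 -3.7e-03 -1.0e+00]
now in bay 0 -297.1 498.6
now in bay 1 -297.2 623.5
tool shift [-3.200e+02 -5.588e+02  2.000e-01] target [0.5164 0.0758 0.245 ]
```

```bash
python3 -m inch '[[[-16,-29,0],[0,0,0]],[[-16,-29,0],[0,0,0]],[[-16,-29,0],[0,0,0]],[[-16,-29,0],[0,0,0]],[[-16,-29,0],[0,0,0]],[[-16,-29,0],[0,0,0]],[[-16,-29,0],[0,0,0]],[[-16,-29,0],[0,0,0]],[[-16,-29,0],[0,0,0]],[[-16,-29,0],[0,0,0]],[[-16,-29,0],[0,0,0]],[[-16,-29,0],[0,0,0]],[[-16,-29,0],[0,0,0]],[[-16,-29,0],[0,0,0]],[[-16,-29,0],[0,0,0]],[[-16,-29,0],[0,0,0]],[[-16,-29,0],[0,0,0]],[[-16,-29,0],[0,0,0]],[[0,0,0],[0,0,0]]]'; python3 w.py 0 30 -56 245
```

```text
clock: 2.02
eef_pos: [0.4748, 0.0735, 0.2416]
ee_rot: [[-1.0, -0.009, -0.004], [-0.009, 1.0, -0.003], [0.004, -0.003, -1.0]]
wrist_force: [-0.5, -0.7, 0.1]
gripper_width: -0.004
t 2.0167 eef [0.4748 0.0735 0.2416] w -0.004143785423917461 F [-0.5  -0.66  0.06]
yaw err (turn about tool z) -0.0629 [-0.0038 -0.0028 -1.    ]
now in bay 0 -11.7 -55.3
now in bay 1 -11.8 69.5
tool shift [-41.6   1.9  -3.6] target [0.5164 0.0758 0.245 ]
```

```bash
python3 -m inch '[[[-20,1,0],[0,0,-0.063]],[[-20,0,0],[0,0,0]],[[0,0,0],[0,0,0]]]'; python3 w.py 0 30 -56 125
python3 - <<'E'
from h import *
im,c=snap('wrist','w1.png')
E
```

```text
clock: 2.27
eef_pos: [0.5164, 0.0729, 0.2414]
ee_rot: [[-0.998, -0.057, -0.004], [-0.057, 0.998, -0.003], [0.004, -0.003, -1.0]]
wrist_force: [-0.2, 0.3, -0.9]
gripper_width: 0.002
t 2.2667 eef [0.5164 0.0729 0.2414] w 0.0017120921477475327 F [-0.16  0.32 -0.89]
yaw err (turn about tool z) -0.0145 [-0.0041 -0.0029 -1.    ]
now in bay 0 29.8 -58.9
now in bay 1 29.7 65.9
tool shift [ -0.7   3.2 116.4] target [0.5164 0.0758 0.125 ]
```

View pics/w1.png

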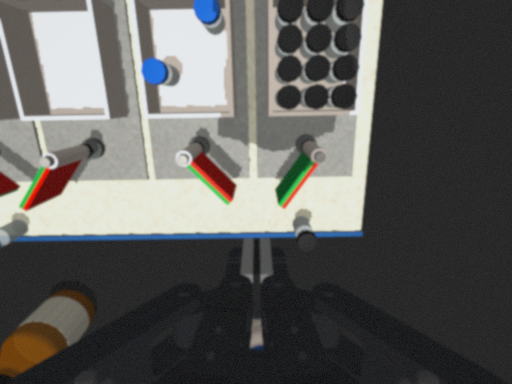

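The wrist view has the closed fingers at (256,250). The low tag's post top is at about (184,157) and the black bay's at about (318,157), with both tags leaning inward. I'll cross-check the post positions from this view.

Run:
```python
from h import *
c=vision.get_calibration('wrist')
for n,p,z in [('P0',(318,157),.104),('P1',(184,157),.104),('tip0',(281,206),.097),('tip1',(231,201),.097)]: print(n,onz(c,*p,z).round(4))
```

```text
P0 [0.4826 0.1261 0.104 ]
P1 [0.4895 0.0051 0.104 ]
tip0 [0.5338 0.0973 0.097 ]
tip1 [0.5314 0.0483 0.097 ]
```

```bash
python3 -m inch '[[[0,0,22],[0,0,-0.014]],[[0,0,22],[0,0,0]],[[0,0,22],[0,0,0]],[[0,0,22],[0,0,0]],[[0,0,22],[0,0,0]],[[0,0,0],[0,0,0]]]'; python3 w.py 0 30 -58.5 91
```

```text
clock: 2.82
eef_pos: [0.5117, 0.0731, 0.1283]
ee_rot: [[-0.998, -0.055, -0.004], [-0.055, 0.998, -0.002], [0.004, -0.002, -1.0]]
wrist_force: [-0.7, 0.0, -0.9]
gripper_width: -0.003
t 2.8167 eef [0.5117 0.0731 0.1283] w -0.0031059914853108486 F [-0.66  0.03 -0.92]
yaw err (turn about tool z) -0.0162 [-0.0036 -0.0022 -1.    ]
now in bay 0 25.1 -58.4
now in bay 1 25.1 66.5
tool shift [-5.   0.  37.3] target [0.5166 0.0733 0.091 ]
```

```bash
python3 -m inch '[[[-6,0,13],[0,0,-0.016]],[[0,0,13],[0,0,0]],[[0,0,11],[0,0,0]],[[0,0,0],[0,0,0]]]'; python3 w.py 0 30 -48 91
```

```text
clock: 3.15
eef_pos: [0.5166, 0.0739, 0.0926]
ee_rot: [[-0.998, -0.066, -0.004], [-0.066, 0.998, -0.002], [0.004, -0.002, -1.0]]
wrist_force: [-1.3, 0.2, 0.1]
gripper_width: -0.001
t 3.15 eef [0.5166 0.0739 0.0926] w -0.0013777946837945192 F [-1.26  0.19  0.1 ]
yaw err (turn about tool z) -0.006 [-0.0039 -0.0024 -1.    ]
now in bay 0 30.0 -57.9
now in bay 1 29.9 66.9
tool shift [0.  9.9 1.5] target [0.5159 0.0838 0.091 ]
```

```bash
python3 -m inch '[[[0,5,0],[0,0,0]],[[0,5,0],[0,0,0]],[[0,5,0],[0,0,0]],[[0,5,0],[0,0,0]],[[0,5,0],[0,0,0]],[[0,5,0],[0,0,0]],[[0,5,0],[0,0,0]],[[0,5,0],[0,0,0]],[[0,0,0],[0,0,0]]]'; python3 w.py 0 30 -2.5 91
```

```text
clock: 3.9
eef_pos: [0.5148, 0.1195, 0.0969]
ee_rot: [[-0.998, -0.064, 0.0], [-0.064, 0.998, -0.001], [-0.0, -0.001, -1.0]]
wrist_force: [-0.7, 0.1, -0.5]
gripper_width: 0.004
t 3.9 eef [0.5148 0.1195 0.0969] w 0.0035266752849434126 F [-0.7   0.13 -0.47]
yaw err (turn about tool z) -0.0076 [ 5.e-04 -9.e-04 -1.e+00]
now in bay 0 31.5 -12.3
now in bay 1 31.4 112.5
tool shift [1.6 9.8 5.9] target [0.5126 0.1292 0.091 ]
```

```bash
python3 -m inch '[[[0,4,2],[0,0,0]],[[0,4,2],[0,0,0]],[[0,2,2],[0,0,0]],[[0,0,0],[0,0,0]]]'; python3 w.py 0 30 -2.5 91
python3 - <<'E'
from h import *
im,c=snap('wrist','w2.png')
im,c=snap('top','t2.png'); z=cv2.imread('pics/t2.png')[168:262,182:344]
cv2.imwrite('pics/t2z.png',cv2.resize(z,None,fx=4.9,fy=4.9,interpolation=cv2.INTER_CUBIC))
E
```

```text
clock: 4.23
eef_pos: [0.514, 0.1304, 0.0902]
ee_rot: [[-0.998, -0.064, 0.0], [-0.064, 0.998, -0.001], [-0.0, -0.001, -1.0]]
wrist_force: [0.2, 0.7, 0.6]
gripper_width: 0.001
t 4.2333 eef [0.514  0.1304 0.0902] w 0.0008683040541276565 F [0.15 0.74 0.58]
yaw err (turn about tool z) -0.0075 [ 4.0e-04 -1.1e-03 -1.0e+00]
now in bay 0 31.5 -1.3
now in bay 1 31.5 123.5
tool shift [ 1.5 -1.2 -0.8] target [0.5126 0.1292 0.091 ]
```

View pics/w2.png

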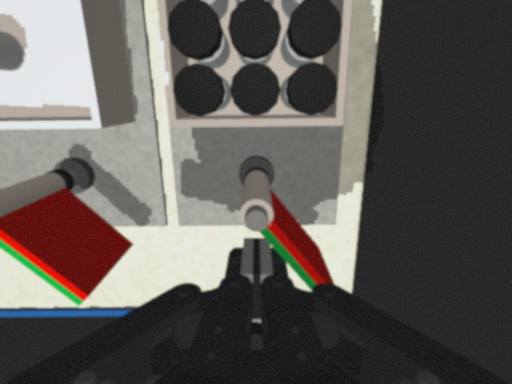

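The black bay's tag now leans left. Its top edge runs from (265,232) to (325,284), next to the fingers. I'll measure the angle from those pixels.

Run:
```python
from h import *
c=vision.get_calibration('wrist')
a=onz(c,270,228,.097);b=onz(c,326,284,.097);d=b-a
print(a,b,np.arctan2(d[1],d[0])-.0717)
```

```text
[0.49095671 0.1344345  0.097     ] [0.51851647 0.16356917 0.097     ] 0.7414697729769932
```

View pics/t2z.png

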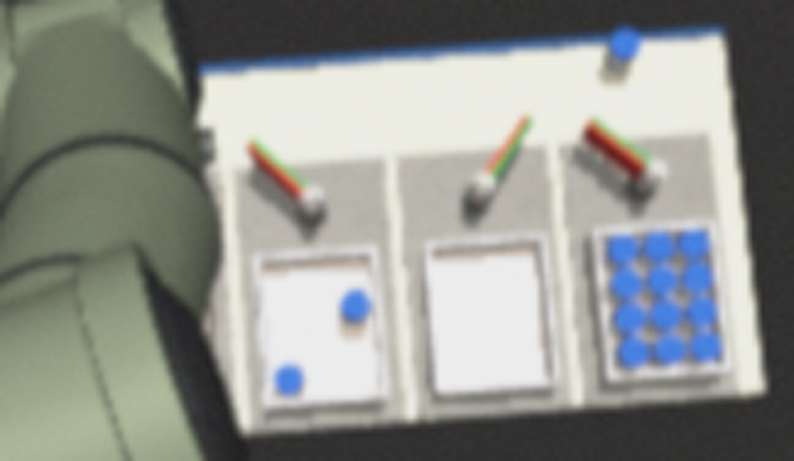

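The black bay's tag is at about +0.74. Now I'll back off to −y and push the low bin's tag.

```bash
python3 -m inch '[[[0,-9,0],[0,0,0]],[[0,-9,0],[0,0,0]],[[0,-9,0],[0,0,0]],[[0,-9,0],[0,0,0]],[[0,-9,0],[0,0,0]],[[0,0,0],[0,0,0]]]'; python3 w.py 1 30 65 91
```

```text
clock: 4.83
eef_pos: [0.5172, 0.0783, 0.0907]
ee_rot: [[-0.998, -0.062, 0.0], [-0.062, 0.998, -0.002], [-0.0, -0.002, -1.0]]
wrist_force: [-0.3, -1.2, 0.0]
gripper_width: 0.0
t 4.8333 eef [0.5172 0.0783 0.0907] w 0.00026526321215021413 F [-0.25 -1.19  0.03]
yaw err (turn about tool z) -0.0099 [ 3.0e-04 -2.1e-03 -1.0e+00]
now in bay 0 30.9 -53.5
now in bay 1 30.9 71.3
tool shift [ 0.8 -6.3 -0.3] target [0.5168 0.072  0.091 ]
```

```bash
python3 -m inch '[[[2,-5,0],[0,0,-0.01]],[[0,-5,0],[0,0,0]],[[0,-5,0],[0,0,0]],[[0,-5,0],[0,0,0]],[[0,-5,0],[0,0,0]],[[0,-5,0],[0,0,0]],[[0,-5,0],[0,0,0]],[[0,-5,0],[0,0,0]],[[0,-5,0],[0,0,0]],[[0,-5,0],[0,0,0]],[[0,0,0],[0,0,0]]]'; python3 w.py 1 30 3 91
```

```text
clock: 5.75
eef_pos: [0.5191, 0.023, 0.0909]
ee_rot: [[-0.997, -0.073, 0.001], [-0.073, 0.997, -0.002], [-0.001, -0.002, -1.0]]
wrist_force: [-0.2, 0.5, -0.1]
gripper_width: 0.002
t 5.75 eef [0.5191 0.023  0.0909] w 0.0020445520408297947 F [-0.19  0.53 -0.12]
yaw err (turn about tool z) 0.001 [ 9.0e-04 -1.5e-03 -1.0e+00]
now in bay 0 28.9 -108.9
now in bay 1 28.9 16.0
tool shift [ -1.1 -13.   -0.1] target [0.5212 0.0101 0.091 ]
```

```bash
python3 -m inch '[[[-1,-4,0],[0,0,0]],[[0,-4,0],[0,0,0]],[[0,-4,0],[0,0,0]],[[0,0,0],[0,0,0]]]'; python3 w.py 1 30 3 91
python3 - <<'E'
from h import *
im,c=snap('wrist','w3.png')
E
```

```text
clock: 6.08
eef_pos: [0.521, 0.0101, 0.0908]
ee_rot: [[-0.997, -0.073, 0.0], [-0.073, 0.997, -0.001], [-0.0, -0.001, -1.0]]
wrist_force: [0.4, 0.0, 0.6]
gripper_width: -0.002
t 6.0833 eef [0.521  0.0101 0.0908] w -0.0023232517632981267 F [0.41 0.02 0.61]
yaw err (turn about tool z) 0.0013 [ 4.0e-04 -1.3e-03 -1.0e+00]
now in bay 0 29.9 -121.8
now in bay 1 29.8 3.0
tool shift [-0.2 -0.  -0.2] target [0.5212 0.0101 0.091 ]
```

View pics/w3.png

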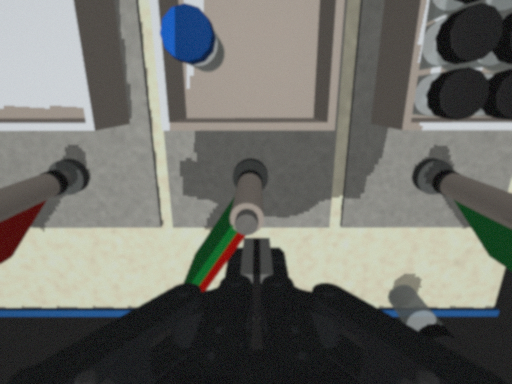

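The low bin's tag now leans right. Its red top edge runs (243,237) to (205,290), which gives roughly −0.62. I'll nudge it about 3 mm further, then back off and raise the arm.

```bash
python3 -m inch '[[[0,-3,0],[0,0,0]],[[0,0,0],[0,0,0]]]' && python3 w.py && python3 -m inch '[[[0,5,0],[0,0,0]],[[0,5,0],[0,0,0]],[[0,5,0],[0,0,0]],[[0,8,0],[0,0,0]],[[0,8,0],[0,0,0]],[[0,0,0],[0,0,0]]]'; python3 w.py 1 30 40 250
python3 - <<'E'
from h import *
im,c=snap('wrist','w4.png')
E
```

```text
clock: 6.3
eef_pos: [0.5213, 0.0075, 0.0908]
ee_rot: [[-0.997, -0.073, 0.0], [-0.073, 0.997, -0.001], [-0.0, -0.001, -1.0]]
wrist_force: [0.7, -0.8, 0.0]
gripper_width: -0.002
t 6.3 eef [0.5213 0.0075 0.0908] w -0.0020767984118547334 F [ 0.74 -0.81  0.02]
yaw err (turn about tool z) 0.0017 [ 4.e-04 -1.e-03 -1.e+00]
now in bay 0 29.9 -124.5
now in bay 1 29.9 0.3
clock: 6.8
eef_pos: [0.5186, 0.0425, 0.0907]
ee_rot: [[-0.997, -0.074, 0.0], [-0.074, 0.997, -0.001], [-0.0, -0.001, -1.0]]
wrist_force: [0.0, 0.5, 0.2]
gripper_width: -0.002
t 6.8 eef [0.5186 0.0425 0.0907] w -0.0019711414716753663 F [0.   0.5  0.21]
yaw err (turn about tool z) 0.0025 [ 4.e-04 -5.e-04 -1.e+00]
now in bay 0 29.8 -89.3
now in bay 1 29.7 35.5
tool shift [  -0.3    4.4 -159.3] target [0.5186 0.047  0.25  ]
```

View pics/w4.png

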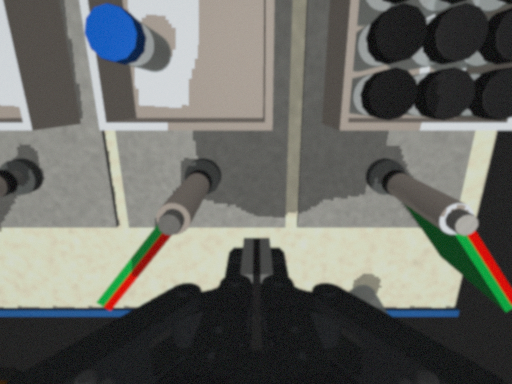

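Both tags are free of the fingers: low about −0.67, black about +0.7. I'll raise the arm and move it aside for a final look from above.

```bash
python3 -m inch '[[[0,0,-25],[0,0,0]],[[0,0,-25],[0,0,0]],[[0,0,-25],[0,0,0]],[[0,0,-25],[0,0,0]],[[0,0,-25],[0,0,0]],[[0,0,-25],[0,0,0]],[[15,20,0],[0,0,0]],[[15,25,0],[0,0,0]],[[15,29,0],[0,0,0]],[[15,29,0],[0,0,0]],[[15,29,0],[0,0,0]],[[15,29,0],[0,0,0]],[[15,29,0],[0,0,0]],[[15,29,0],[0,0,0]],[[15,29,0],[0,0,0]],[[15,29,0],[0,0,0]],[[15,29,0],[0,0,0]],[[15,29,0],[0,0,0]],[[15,29,0],[0,0,0]],[[0,0,0],[0,0,0]]]'
python3 - <<'E'
from h import *
im,c=snap('top','t5.png'); z=cv2.imread('pics/t5.png')[168:262,182:344]
cv2.imwrite('pics/t5z.png',cv2.resize(z,None,fx=4.9,fy=4.9,interpolation=cv2.INTER_CUBIC))
snap('side','s5.png')
E
```

```text
clock: 8.52
eef_pos: [0.2876, 0.4026, 0.2486]
ee_rot: [[-0.998, -0.066, 0.004], [-0.066, 0.998, -0.0], [-0.004, -0.001, -1.0]]
wrist_force: [-1.1, 0.3, -0.2]
gripper_width: 0.004
```

View pics/t5z.png

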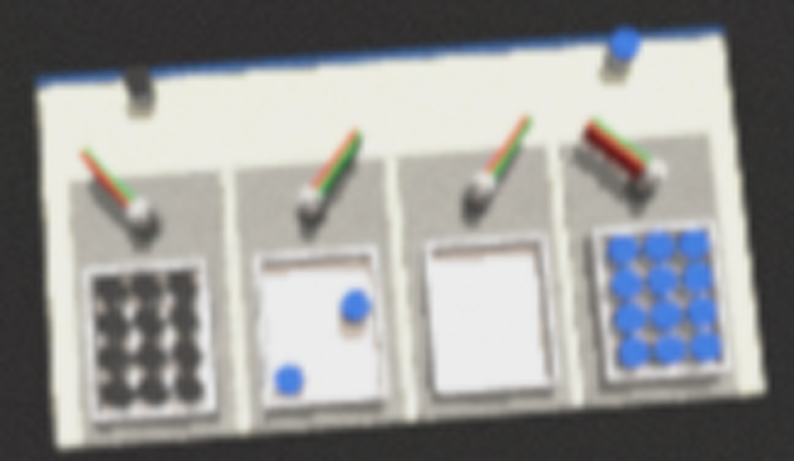

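View pics/s5.png

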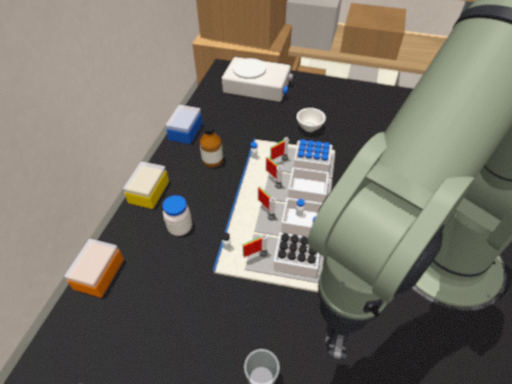

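The tags read left, right, right, left for black-full, two-vial low, empty and blue-full. The black tag's tip is at (85,152) with its post at (140,212); the low tag's tip is at (357,133) with its post at (312,200). The loose objects appear where they were. One last angle check, then hand-in.

```bash
sed -e 's/(182,145),(252,148)/(85,152),(357,133)/' m.py > m2.py; python3 m2.py | tail -4; python3 -c "
from plant import arm
s=arm.observe();print(s['clock'],abs(__import__('numpy').array(s['qvel'])).max())
arm.hand_in()"
```

```text
0 post [0.4815 0.1288] pred [0.4835 0.1302] ang 0.67 0.06
1 post [0.4906 0.0042] pred [0.4925 0.0055] ang -0.65 0.0582
2 post [ 0.4997 -0.1179] pred [ 0.5014 -0.1192] ang -0.68 0.0579
3 post [ 0.5103 -0.2419] pred [ 0.5104 -0.2438] ang 0.86 0.0563
8.6167 0.03701511997733739
the job is handed in; nothing more can be done
```

All four tags now face the right way, and the job was handed in at about 8.6 s. Two tags were wrong at the start. With the closed fingertip I pushed the black-capped full bin's tag to the left and the two-vial bin's tag to the right. The empty bin's tag and the blue-capped full bin's tag were already correct, so I left them alone.

| Bin | Final tag angle (rad, top camera) | Shows to far side |
|---|---|---|
| Black-capped, full | +0.67 | green |
| Two vials, nearly empty | −0.65 | red |
| Empty | −0.68 | red |
| Blue-capped, full | +0.86 | green |

- **Margins:** every angle is past the 0.5 rad limit. For the black bay, the wrist camera gave 0.74 during the push against 0.67 from the top camera afterwards, which I put down to pixel accuracy.
- **Forces:** the wrist force, read at the end of each move, stayed below about 2 N.
- **Loose objects:** none had visibly moved in the final pictures. I compared them by eye, not by measurement.
- **Robot:** the arm was raised clear and nearly still when I handed in.

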